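# Top up the core feeder hopper with the scoop

### The job

Take the scoop from its rest, scoop ferrite cores out of the white bin and tip them into the open hopper until it holds at least three; do not touch the cores with the fingers and do not spill any, so that every other core stays in the bin. Then lay the scoop flat back inside the rim of its rest and let go, and only after that slide the hopper's cover fully shut. Leave the reel, the tub and the caliper where they are.

Things in the scene. Friction and masses are not known exactly. Their poses are not given: they have to be found in the camera images.
- scoop: steel hand scoop lying flat on its rest, 0.14 kg. Origin: centre of the pan's underside; open nose to -x, handle to +x, z up. Pan 72 mm long (x -36 to +36), 68 mm wide, floor 2 mm thick, side walls 22 mm high, back wall 30 mm high at x = +35. A riser behind it carries a straight black handle bar, level, above pan height: x +32 to +100, 16 mm wide in y, z 62 to 86
- scoop_grip (a point): point in the middle of the scoop's handle bar, at (54, 0, 74) mm in the scoop's frame: grip the 16 mm width here
- scoop_lip (a point): middle of the scoop's front edge, underside, at (-36, 0, 0) mm in the scoop's frame
- scoop_pan (a point): middle of the space inside the pan, at (0, 0, 11) mm in the scoop's frame
- rest: fixed black scoop rest: a shallow tray 108 mm (x) by 92 mm (y), rim 12 mm high and 4 mm thick, inner floor 4 mm above the table. Origin: centre of its underside on the table
- bin: fixed open white plastic bin holding the cores: outside 206 mm (x) by 126 mm (y) by 40 mm high, walls and floor 3 mm thick. Origin: centre of its underside on the table. At the start the cores lie in its -x part (x below -20 mm); its +x part is free
- core0: one of six identical dark grey ferrite cores: a plump round-edged disc, 19 mm across and 15 mm tall, 16 g, origin at its centre, z along its axis
- core1: one of six identical dark grey ferrite cores: a plump round-edged disc, 19 mm across and 15 mm tall, 16 g, origin at its centre, z along its axis
- core2: one of six identical dark grey ferrite cores: a plump round-edged disc, 19 mm across and 15 mm tall, 16 g, origin at its centre, z along its axis
- core3: one of six identical dark grey ferrite cores: a plump round-edged disc, 19 mm across and 15 mm tall, 16 g, origin at its centre, z along its axis
- core4: one of six identical dark grey ferrite cores: a plump round-edged disc, 19 mm across and 15 mm tall, 16 g, origin at its centre, z along its axis
- core5: one of six identical dark grey ferrite cores: a plump round-edged disc, 19 mm across and 15 mm tall, 16 g, origin at its centre, z along its axis
- hopper: fixed aluminium hopper, an open-topped box 112 by 112 mm outside, 90 mm high, walls 6 mm (mouth 100 by 100 mm). Origin: centre of its underside on the table. Two dark guide rails, 9 mm wide, tops 99 mm above the table, run along its two y sides and on to +x, to x = +179 mm on legs
- hopper_mouth (a point): centre of the hopper's mouth, level with its rim, 90 mm above the table
- cover (a joint): slide of the hopper's flat steel cover (108 by 110 by 4 mm, top face 95 mm above the table) along the rails: 0 = fully shut over the mouth, grows in metres as it moves to the hopper's +x, 0.110 = fully open
- cover_knob (a point): grip point on the black upright block that is the cover's knob: 24 mm long in the hopper's x, 14 mm wide in its y, standing 34 mm over the cover (top 133 mm above the hopper's foot); the point lies on its middle, 116 mm above the table
- reel: bystander: white component reel lying flat, 150 mm across, 16 mm thick. Origin: centre of its underside
- tub: bystander: clear empty tub, 72 mm across, 55 mm tall. Origin: centre of its underside
- caliper: bystander: steel and black caliper lying flat, 200 mm long along its y, jaws to +x. Origin: underside, middle of its beam
Mind the look-alikes: they are no part of the job. There is more than one size of the scoop; the job needs the largest.

How it is judged:
By the outcome, as a careful person would: the job done as asked, in the order asked, and still so for the second after the job is handed in, with the robot touching nothing.
It also fails if it takes over 64 s, if anything falls off the work surface, if the arm or the gripper's body presses on something with over 40 N, if the wrist force passes 120 N, or if a joint passes its speed limit or range.

### The arm

A 6-joint arm with a two-finger parallel gripper is mounted at the origin on the work surface. World frame = base frame: x ahead of the robot, y to its left, z up, the work surface at z = 0. Lengths are in m, angles in degrees, forces in N, time in s.
With the tool pointing down it reaches from about 0.35 to 0.85 m from the base axis. Payload 8.1 kg.
Tool frame: the origin (TCP) lies on the mounting face of the last link; the fingertips stand 173 mm ahead of it and the grasp point (between the pads) lies 155 mm ahead of it (grip_point_offset is the distance from the TCP to the grasp point, in m); z points along the fingers, y is the line along which they close (so a half turn about z gives the same grasp; the last joint's range is limited). The gripper opens to 85 mm and grips with 20 to 120 N. Pads are 22 mm wide; open, the fingers measure 114 mm over their backs; the gripper's body (76 mm by 85 mm) begins 54 mm behind the grasp point. The pads swing forward as they close: fully open they stand 13 mm farther back than shut.
Start: joints at [59.221, 7.471, 85.268, -0, 87.261, -4.893], TCP at [0.262, 0.54, 0.405] pointing down, gripper open.
Joint ranges: [-169.43, 169.43], [-51.17, 129.36], [1.28, 143.12], [-76.62, 256.62], [0, 156.53], [-152.29, 152.29]. Speed limits (degrees/s): [136.94, 136.94, 159.86, 180, 180, 180].

### API

Orientations are given as a 3x3 rotation matrix whose columns are the frame's x, y, z axes.
In Python, from bench import get_state, read_camera, close_job, grip_point_offset gives the robot as it stands.
- The arm moves only by the tool arm_command, never from a script. Its argument "series" is a list of rows, each a list of 6 numbers: the shift along the world's x, y, z in units of 40 mm (1.0 is 40 mm), then the turn, a rotation vector about the world's x, y, z in units of 5 degrees (1.0 is 5 degrees). A call has exactly 5 rows; each row shifts and turns the commanded pose from where the row before left it; what a row does not reach is not made up. A row lasts 1/12 s, in which the tool goes at most 41.7 mm and 7.16 degrees, less where a joint would pass 70% of its speed; a pose out of reach is approached as far as the arm can. A call is refused whole if a number of a shift passes 1 or a number of a turn 1, either way. A call with a gripper value outside its range is refused whole. "hand" is the opening, from -1 (shut) to 1 (fully open), set as the call begins (left out, the last holds). The fingers move at their own pace and stop on an object; the grip force is fixed at half the most. Time passes only in rows, so rows that do not move let the fingers close, or fill a call up. It gives the time, the measured TCP pose, the force, the opening and the grip force at its end, in the units of the state.
- get_state(): the state, without advancing time (a new reading comes with each control period).
- read_camera(name): name is "side" or "top" or "wrist"; returns a dict with "color" (480x640x3 uint8, red, green, blue), "fx", "fy", "cx", "cy" (pixels), "k1" (the pictures are not rectified: a ray, as slopes to the right and down, at radius r is drawn at 1 + k1 r^2 times it, then the intrinsics apply), "origin" and "orientation" of the camera in the world; the wrist camera has in their place "mount" (4x4, takes a point from camera to tool coordinates, whose origin is the TCP and whose axes are the flange's). Camera axes: x right, y down, z forward; pixel columns grow to the right and rows downward; lengths in m; the calibration is good to about 2 mm. A picture is of the moment at which its call begins: read the wrist's pose just before it. There is no depth.
- close_job(): hands the job in; it is judged then, once.
The state is a dict: "clock": time; "joint_pos": joint angles; "joint_vel": joint speeds; "effort": joint torques, N m; "position": TCP position; "ee_rot": TCP orientation; "wrist_force": force on the tool from outside, world axes, zero at the start; "torque": the same for the moment, N m; "width": finger opening in m; "grasp_force": force on a finger pad.
Only numpy, scipy, OpenCV 4.12 (cv2) and the standard library are available. Lean on these libraries where they do the work, as an engineer would, in place of code of your own. Each camera call takes 0.05 s, during which the arm holds its last target. There are 200 camera calls.

## Working session

There is one attempt and no reset: what is moved stays moved. The work goes in short steps, Python scripts to look and compute and a tool call to move; the robot and the scene stay as the last step left them, time stands still between calls to the robot, and variables do not carry over. Pictures are saved under pics/ and viewed, at most 10 in all, crops included, and the job is handed in when it is done.

Besides the shell and the picture viewer there is one more tool, called as name(argument=value, ...), one argument or row to a line, values as JSON. arm_command: Moves the arm, as the interface text tells. Its arguments: {"type":"object","properties":{"series":{"type":"array","items":{"type":"array","items":{"type":"number"}}},"hand":{"type":"number"}},"required":["series"]}

```bash
ls; mkdir -p pics
cat > h.py <<'E'
import numpy as np, cv2
from bench import get_state, read_camera
def snap(n,f):
    s=get_state(); c=read_camera(n); cv2.imwrite('pics/'+f,c['color'][:,:,::-1])
    return s,c
E
python3 - <<'E'
from h import *
import pickle
S={}
for n in('top','side','wrist'):
    s,c=snap(n,n+'0.png'); S[n]=(s,c)
    print(n,{k:v for k,v in c.items() if k!='color'})
pickle.dump(S,open('S0.pkl','wb'))
print(get_state())
E
```

```text
pics
top {'fx': 460.88803623065877, 'fy': 460.88803623065877, 'cx': 315.6544605399158, 'cy': 236.8147242420549, 'k1': -0.03011786683984039, 'origin': array([ 0.34105719, -0.00347377,  1.33100569]), 'orientation': array([[ 0.00722373, -0.98119253,  0.19289645],
       [-0.99991378, -0.00920302, -0.00936681],
       [ 0.01096588, -0.19281215, -0.98117441]])}
side {'fx': 605.9171660094614, 'fy': 605.9171660094614, 'cx': 309.42019763254586, 'cy': 241.08112414644086, 'k1': 0.024732529194085247, 'origin': array([-0.8252259 , -0.54730922,  1.24092884]), 'orientation': array([[ 0.37748237, -0.56890575,  0.73065266],
       [-0.92601604, -0.23290038,  0.29707189],
       [ 0.00116338, -0.78873548, -0.61473164]])}
wrist {'fx': 381.0272203920789, 'fy': 381.0272203920789, 'cx': 318.1770572082496, 'cy': 239.11619430474633, 'k1': 0.009917427133873422, 'mount': array([[ 1.71419892e-03, -9.60121763e-01, -2.79576934e-01,
         7.10644731e-02],
       [ 9.99998060e-01,  1.91699091e-03, -4.51929627e-04,
        -6.71077087e-04],
       [ 9.69853910e-04, -2.79575617e-01,  9.60123187e-01,
         3.0
[... 202 characters left out ...]
4,
        8.72630629e+01, -4.89329872e+00]), 'joint_vel': array([-0.00361988, -0.03366147, -0.2445576 ,  0.09011526,  0.02885995,
        0.02009469]), 'effort': array([ 1.46695125e-03, -5.70065761e+01, -5.01156700e+01, -1.39993404e-04,
        9.70543275e-03,  2.71202248e-05]), 'position': array([0.26183937, 0.5396489 , 0.40385944]), 'ee_rot': array([[-8.99665290e-01,  4.36579659e-01, -7.53131704e-04],
       [ 4.36580294e-01,  8.99664368e-01, -1.29316618e-03],
       [ 1.12995709e-04, -1.49221919e-03, -9.99998880e-01]]), 'wrist_force': array([ 0.20981116,  1.40069891, -0.20529012]), 'torque': array([-0.01229334,  0.0055474 ,  0.00116674]), 'grasp_force': 0.0, 'width': 0.08516514714210814}
```

View pics/top0.png

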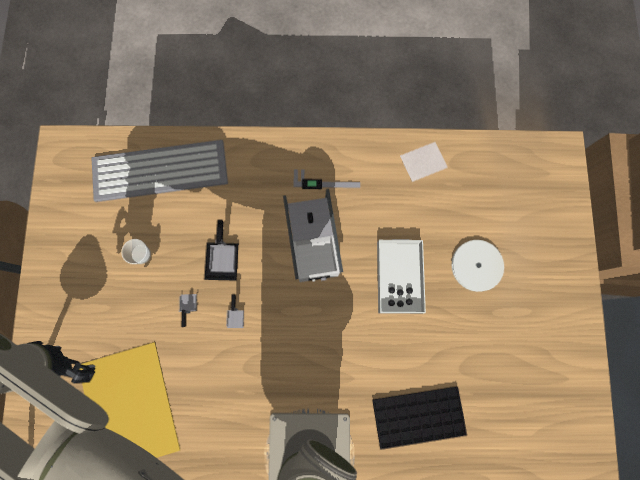

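View pics/side0.png

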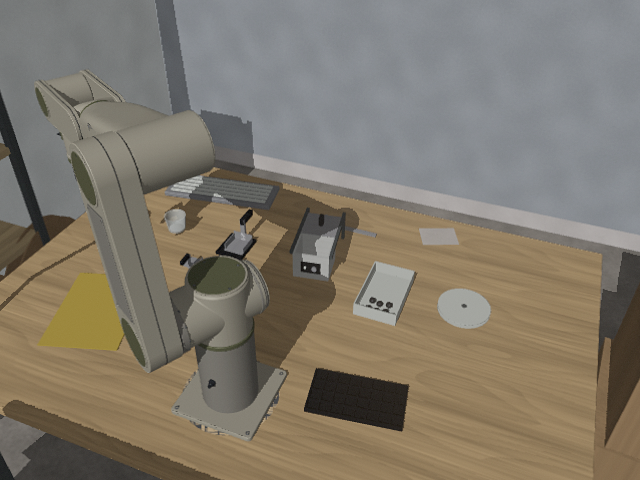

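The top view shows the large scoop lying on its black rest at (221,258), with its handle toward image-up. The look-alikes are a small scoop at (235,312) and a fork-like tool at (187,303). The bin is at (401,276) with six cores at about (400,295), and the hopper at (315,240) has its cover open toward image-up. I'm choosing (221,258), and I'll check it in a crop.

Run:
```python
import cv2
im=cv2.imread('pics/top0.png')
cv2.imwrite('pics/c1.png',cv2.resize(im[185:335,165:435],None,fx=2.95,fy=2.95,interpolation=cv2.INTER_CUBIC))
```

```text
(no output)
```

View pics/c1.png

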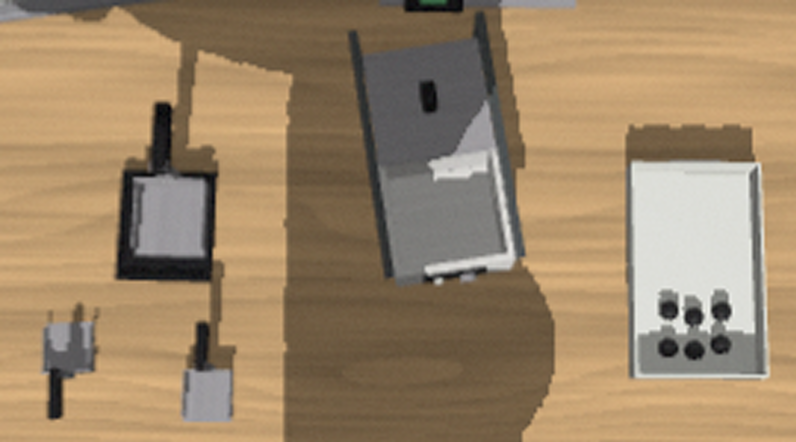

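The crop confirms that the big scoop is at crop (165,215) on its rest. Its nose points image-down (-x) and its bar runs crop (162,103)–(162,170). The bin's corners are (630,162), (760,162), (768,378) and (632,378), with the cores at the -x end.

```bash
cat >> h.py <<'E'
def campose(s,c):
    if 'mount' in c:
        T=np.eye(4);T[:3,:3]=s['ee_rot'];T[:3,3]=s['position'];M=T@c['mount'];return M[:3,:3],M[:3,3]
    return np.array(c['orientation']),np.array(c['origin'])
def ray(s,c,u,v):
    R,o=campose(s,c); d=np.array([(u-c['cx'])/c['fx'],(v-c['cy'])/c['fy']]); p=d.copy()
    for _ in range(20): p=d/(1+c['k1']*(p@p))
    w=R@np.array([p[0],p[1],1]); return o,w
def bp(s,c,u,v,z):
    o,w=ray(s,c,u,v); return o+w*(z-o[2])/w[2]
def proj(s,c,P):
    R,o=campose(s,c); q=(np.atleast_2d(P)-o)@R; p=q[:,:2]/q[:,2:]; r2=(p**2).sum(1,keepdims=True)
    return p*(1+c['k1']*r2)*[c['fx'],c['fy']]+[c['cx'],c['cy']]
def tri(l):
    A=np.zeros((3,3));b=np.zeros(3)
    for s,c,u,v in l:
        o,w=ray(s,c,u,v);w=w/np.linalg.norm(w);P=np.eye(3)-np.outer(w,w);A+=P;b+=P@o
    return np.linalg.solve(A,b)
E
python3 - <<'E'
from h import *
import pickle
np.set_printoptions(precision=4,suppress=True)
S=pickle.load(open('S0.pkl','rb'));s,c=S['top']
f=lambda x,y,z:bp(s,c,165+x/2.95,185+y/2.95,z)
for n,z,pts in [('rest',.012,[(124,172),(216,172),(210,280),(116,278)]),('bar',.09,[(162,103),(162,168)]),
 ('bin',.04,[(630,162),(760,162),(768,378),(632,378)]),('cores',.013,[(668,310),(693,316),(721,310),(667,347),(694,350),(721,345)]),
 ('rails',.099,[(354,32),(481,14),(389,278),(521,255)]),('knobtop',.133,[(428,83),(430,110)])]:
    print(n,*[f(*p,z)[:2] for p in pts])
print(S['side'][0]['ee_rot'][0])
E
```

```text
rest [0.5782 0.2995] [0.579  0.2088] [0.4725 0.2105] [0.4736 0.3018]
bar [0.6301 0.2494] [0.5683 0.2465]
bin [ 0.5875 -0.1956] [ 0.5887 -0.3222] [ 0.3816 -0.3222] [ 0.3809 -0.1937]
cores [ 0.447  -0.2338] [ 0.4414 -0.258 ] [ 0.4474 -0.2854] [ 0.4114 -0.232 ] [ 0.4087 -0.2581] [ 0.4137 -0.2844]
rails [0.6982 0.0706] [ 0.717  -0.0488] [0.4671 0.0342] [ 0.4891 -0.0857]
knobtop [0.641  0.0005] [ 0.6159 -0.0016]
[-0.8997  0.4366 -0.0009]
```

arm_command(
  series=[
    [0.5, -0.49, -0.07, 0, 0, 0.345],
    [0.5, -0.49, -0.07, 0, 0, 0.345],
    [0.5, -0.49, -0.07, 0, 0, 0.345],
    [0.5, -0.49, -0.07, 0, 0, 0.345],
    [0.5, -0.49, -0.07, 0, 0, 0.345],
  ],
  hand=1,
)

```text
clock: 0.57
position: [0.3626, 0.4408, 0.3902]
ee_rot: [[-0.956, 0.295, -0.0], [0.295, 0.956, -0.0], [0.0, -0.0, -1.0]]
wrist_force: [0.6, 0.2, -0.6]
width: 0.0852
grasp_force: 0.0
```

arm_command(
  series=[
    [0.5, -0.49, -0.07, 0, 0, 0.345],
    [0.5, -0.49, -0.07, 0, 0, 0.345],
    [0.5, -0.49, -0.07, 0, 0, 0.345],
    [0.5, -0.49, -0.07, 0, 0, 0.345],
    [0.5, -0.49, -0.07, 0, 0, 0.345],
  ],
)

```text
clock: 0.98
position: [0.4627, 0.3427, 0.3763]
ee_rot: [[-0.989, 0.149, -0.0], [0.149, 0.989, -0.0], [0.0, -0.0, -1.0]]
wrist_force: [0.7, -0.0, 0.6]
width: 0.0852
grasp_force: 0.0
```

arm_command(
  series=[
    [0.5, -0.49, -0.07, 0, 0, 0.345],
    [0.5, -0.49, -0.07, 0, 0, 0.345],
    [0.5, -0.49, -0.07, 0, 0, 0.345],
    [0.5, -0.49, -0.07, 0, 0, 0.345],
    [0, 0, 0, 0, 0, 0],
  ],
)

```text
clock: 1.4
position: [0.5445, 0.2618, 0.3643]
ee_rot: [[-0.999, 0.032, -0.0], [0.032, 0.999, -0.002], [0.0, -0.002, -1.0]]
wrist_force: [-0.9, -0.5, -0.4]
width: 0.0856
grasp_force: 0.0
```

Run:
```python
from h import *
import pickle
s,c=snap('wrist','w1.png'); pickle.dump((s,c),open('w1.pkl','wb'))
print(s['position'],s['ee_rot'],s['clock'],s['wrist_force'])
```

```text
[0.54445369 0.26177398 0.36429044] [[-9.99482680e-01  3.21613099e-02 -1.47275429e-04]
 [ 3.21615532e-02  9.99480349e-01 -2.16017789e-03]
 [ 7.77247467e-05 -2.16379700e-03 -9.99997656e-01]] 1.4 [-0.90478559 -0.51933411 -0.43687103]
```

View pics/w1.png

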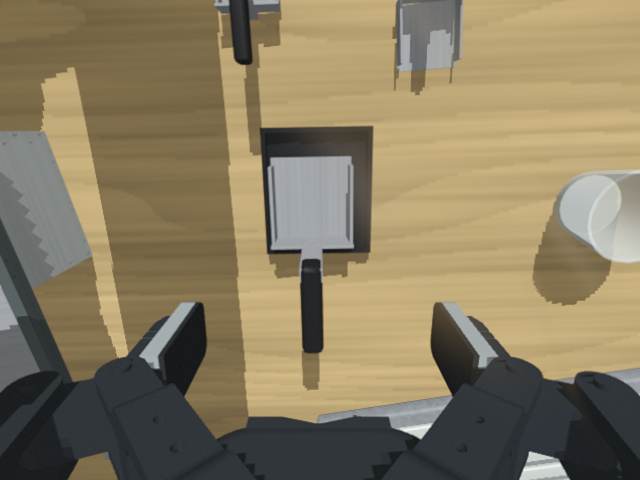

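The wrist view shows the scoop from its nose side. The pan spans (272,157)–(352,250) and the bar runs (311,260)–(313,352). The rest's corners are (262,128), (372,127), (370,252) and (268,252).

Run:
```python
from h import *
import pickle
np.set_printoptions(precision=4,suppress=True)
S=pickle.load(open('S0.pkl','rb'));s,c=S['top']; w=pickle.load(open('w1.pkl','rb'))
print('bar end tri',tri([(s,c,219.9,219.9),(*w,313,351)]), 'near end', tri([(s,c,219.9,242.3),(*w,311,261)]))
f=lambda x,y,z:bp(*w,x,y,z)[:2]
print('bar',f(313,351,.09),f(311.5,262,.09),'L/R',f(302,349,.09),f(323,349,.09),f(302.5,265,.09),f(321,265,.09))
print('rest',*[f(*p,.012) for p in [(262,128),(372,127),(370,252),(268,252)]])
print('lip',f(272,157,.006),f(352,156,.006))
print('walls top',f(270,165,.026),f(354,164,.026),f(271,248,.026),f(354,248,.026))
```

```text
bar end tri [0.633  0.2525 0.0818] near end [0.5741 0.2542 0.0498]
bar [0.6288 0.2541] [0.5601 0.2555] L/R [0.6269 0.2462] [0.6273 0.2615] [0.5621 0.2493] [0.5624 0.2619]
rest [0.4715 0.2169] [0.4735 0.306 ] [0.58   0.3052] [0.5773 0.2146]
lip [0.4952 0.2228] [0.4964 0.2902]
walls top [0.5    0.2232] [0.5012 0.2901] [0.5693 0.2195] [0.5714 0.2899]
```

arm_command(
  series=[
    [0.2, -0.036, -0.25, 0, 0, 0],
    [0.2, -0.036, -0.25, 0, 0, 0],
    [0.2, -0.036, -0.25, 0, 0, 0],
    [0.2, -0.036, -0.25, 0, 0, 0],
    [0.2, -0.036, -0.25, 0, 0, 0],
  ],
)

```text
clock: 1.87
position: [0.5822, 0.2586, 0.3136]
ee_rot: [[-1.0, 0.029, -0.001], [0.029, 1.0, -0.0], [0.001, -0.0, -1.0]]
wrist_force: [0.0, -0.7, -0.3]
width: 0.0853
grasp_force: 0.0
```

arm_command(
  series=[
    [0, 0, -0.405, 0, 0, 0],
    [0, 0, -0.405, 0, 0, 0],
    [0, 0, -0.405, 0, 0, 0],
    [0, 0, -0.405, 0, 0, 0],
    [0, 0, -0.405, 0, 0, 0],
  ],
)

```text
clock: 2.28
position: [0.5818, 0.2585, 0.2323]
ee_rot: [[-1.0, 0.03, -0.001], [0.03, 1.0, -0.0], [0.001, -0.0, -1.0]]
wrist_force: [0.7, 0.8, -0.4]
width: 0.0852
grasp_force: 0.0
```

arm_command(
  series=[
    [0, 0, 0, 0, 0, 0],
    [0, 0, 0, 0, 0, 0],
    [0, 0, 0, 0, 0, 0],
    [0, 0, 0, 0, 0, 0],
    [0, 0, 0, 0, 0, 0],
  ],
  hand=-1,
)

```text
clock: 2.7
position: [0.5826, 0.2585, 0.236]
ee_rot: [[-1.0, 0.03, 0.002], [0.03, 1.0, 0.001], [-0.002, 0.001, -1.0]]
wrist_force: [-0.9, -0.5, -0.5]
width: 0.0254
grasp_force: 0.0
```

arm_command(
  series=[
    [0, 0, 0, 0, 0, 0],
    [0, 0, 0, 0, 0, 0],
    [0, 0, 0, 0, 0, 0],
    [0, 0, 0, 0, 0, 0],
    [0, 0, 0, 0, 0, 0],
  ],
)

```text
clock: 3.12
position: [0.5825, 0.2584, 0.2359]
ee_rot: [[-1.0, 0.03, 0.002], [0.03, 1.0, 0.001], [-0.002, 0.001, -1.0]]
wrist_force: [-0.3, -1.1, 5.1]
width: 0.015
grasp_force: 59.2
```

arm_command(
  series=[
    [0, 0, 0.4, 0, 0, 0],
    [0, 0, 0.95, 0, 0, 0.2],
    [0, 0, 0.95, 0, 0, 0.2],
    [0, 0, 0.95, 0, 0, 0],
    [0, 0, 0.85, 0, 0, 0],
  ],
)

```text
clock: 3.53
position: [0.5817, 0.2582, 0.4006]
ee_rot: [[-1.0, -0.005, 0.0], [-0.005, 1.0, 0.0], [-0.0, 0.0, -1.0]]
wrist_force: [0.3, 0.6, -1.1]
width: 0.0152
grasp_force: 58.6
```

arm_command(
  series=[
    [0, -0.5, 0, 0, 0, 0],
    [0, -0.9, 0, 0, 0, 0],
    [0, -0.95, 0, 0, 0, 0],
    [0, -0.95, 0, 0, 0, 0],
    [0, -0.95, 0, 0, 0, 0],
  ],
)

```text
clock: 3.95
position: [0.5814, 0.0869, 0.3981]
ee_rot: [[-1.0, -0.005, -0.001], [-0.005, 1.0, 0.0], [0.001, 0.0, -1.0]]
wrist_force: [0.5, 0.4, -1.0]
width: 0.015
grasp_force: 58.6
```

arm_command(
  series=[
    [0, -0.95, 0, 0, 0, 0],
    [0, -0.95, 0, 0, 0, 0],
    [0, -0.95, 0, 0, 0, 0],
    [-0.1, -0.95, 0, 0, 0, 0],
    [-0.1, -0.95, 0, 0, 0, 0],
  ],
)

```text
clock: 4.37
position: [0.5734, -0.1035, 0.3981]
ee_rot: [[-1.0, -0.005, -0.0], [-0.005, 1.0, 0.0], [0.0, 0.0, -1.0]]
wrist_force: [1.1, 0.4, -1.4]
width: 0.0149
grasp_force: 58.6
```

arm_command(
  series=[
    [-0.1, -0.95, 0, 0, 0, 0],
    [0, -0.95, 0, 0, 0, 0],
    [0, -0.8, 0, 0, 0, 0],
    [0, -0.35, 0, 0, 0, 0],
    [0, 0, 0, 0, 0, 0],
  ],
)

```text
clock: 4.78
position: [0.5692, -0.227, 0.3979]
ee_rot: [[-1.0, -0.001, -0.001], [-0.001, 1.0, -0.0], [0.001, -0.0, -1.0]]
wrist_force: [-0.1, -0.3, -2.3]
width: 0.0147
grasp_force: 58.7
```

Run:
```python
from h import *
import pickle
s,c=snap('wrist','w2.png'); pickle.dump((s,c),open('w2.pkl','wb'))
s=get_state();print(s['position'],s['ee_rot'],s['clock'],s['wrist_force'],s['width'])
```

```text
[ 0.56953709 -0.22507418  0.39784924] [[-9.99997713e-01 -1.93368477e-03 -9.13775504e-04]
 [-1.93432248e-03  9.99997886e-01  6.97514034e-04]
 [ 9.12424800e-04  6.99279975e-04 -9.99999339e-01]] 4.8333 [ 0.05857198  0.4608408  -1.95060812] 0.014789569697248
```

View pics/w2.png

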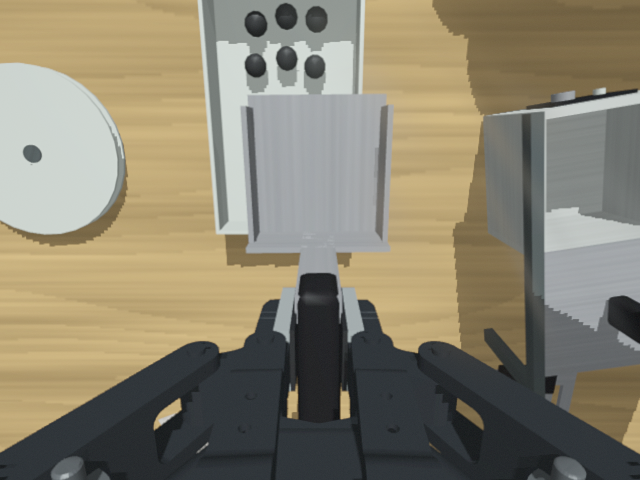

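The wrist view shows the scoop firmly gripped and level, with its lip at (248,96)–(386,95). The cores are at (255,24), (286,17), (316,19), (255,66), (287,58) and (315,67). The bin's +x inner corner is near (217,234), and the hopper is at the right.

Run:
```python
from h import *
import pickle
np.set_printoptions(precision=4,suppress=True)
w=pickle.load(open('w2.pkl','rb'));f=lambda x,y,z:bp(*w,x,y,z)
T=w[0]['position'];print(T)
for z in(.164,.167,.17): a,b=f(248,96,z),f(386,95,z);print('lip-T',z,(a+b)/2-T,b-a)
print('back',f(247,251,.196)-T,f(388,251,.196)-T)
print('cores',*[f(*p,.012)[:2] for p in[(255,24),(286,17),(316,19),(255,66),(287,58),(315,67)]])
print('bin left',f(201,0,.04),f(216,234,.04),'right inner',f(364,0,.04), f(361,90,.04))
S=pickle.load(open('S0.pkl','rb'))
t=S['top'];g=lambda x,y:(*t,165+x/2.95,185+y/2.95)
print('bin corner tri',tri([(*w,216,234),g(760,162)]),'core',tri([(*w,287,58),g(693,316)]))
```

```text
[ 0.5692 -0.227   0.3979]
lip-T 0.164 [-0.0873 -0.0016 -0.2339] [-0.0006  0.0691  0.    ]
lip-T 0.167 [-0.087  -0.0016 -0.2309] [-0.0006  0.0681  0.    ]
lip-T 0.17 [-0.0868 -0.0016 -0.2279] [-0.0006  0.0671  0.    ]
back [-0.0157 -0.0345 -0.2019] [-0.0159  0.0323 -0.2019]
cores [ 0.4145 -0.281 ] [ 0.4092 -0.255 ] [ 0.4106 -0.2301] [ 0.4465 -0.2824] [ 0.4402 -0.2548] [ 0.4472 -0.231 ]
bin left [ 0.4051 -0.3168  0.04  ] [ 0.5883 -0.319   0.04  ] right inner [ 0.4047 -0.1937  0.04  ] [ 0.468  -0.1938  0.04  ]
bin corner tri [ 0.592  -0.3245  0.0251] core [ 0.4412 -0.2552  0.0218]
```

arm_command(
  series=[
    [-0.03, -0.05, -0.6, 0, -0.2, 0],
    [-0.03, -0.05, -0.8, 0, -0.2, 0],
    [-0.03, -0.05, -0.8, 0, -0.2, 0],
    [-0.03, -0.05, -0.8, 0, -0.2, 0],
    [-0.03, -0.05, -0.6, 0, -0.2, 0],
  ],
)

```text
clock: 5.25
position: [0.5633, -0.2314, 0.2514]
ee_rot: [[-0.996, -0.006, 0.085], [-0.006, 1.0, 0.002], [-0.085, 0.002, -0.996]]
wrist_force: [-0.4, 0.4, -1.5]
width: 0.0151
grasp_force: 58.7
```

arm_command(
  series=[
    [0, 0, -0.05, 0, 0, 0],
    [0, 0, -0.05, 0, 0, 0],
    [0, 0, -0.05, 0, 0, 0],
    [0, 0, 0, 0, 0, 0],
    [0, 0, 0, 0, 0, 0],
  ],
)

```text
clock: 5.67
position: [0.565, -0.2338, 0.2509]
ee_rot: [[-0.996, -0.005, 0.09], [-0.005, 1.0, -0.002], [-0.09, -0.002, -0.996]]
wrist_force: [-0.2, -0.7, -1.6]
width: 0.015
grasp_force: 58.7
```

arm_command(
  series=[
    [0, 0, -0.05, 0, 0, 0],
    [0, 0, -0.05, 0, 0, 0],
    [0, 0, -0.05, 0, 0, 0],
    [0, 0, 0, 0, 0, 0],
    [0, 0, 0, 0, 0, 0],
  ],
)

```text
clock: 6.08
position: [0.5638, -0.2338, 0.2422]
ee_rot: [[-0.996, -0.004, 0.087], [-0.004, 1.0, 0.0], [-0.087, -0.0, -0.996]]
wrist_force: [1.8, 0.3, -0.4]
width: 0.0151
grasp_force: 58.7
```

arm_command(
  series=[
    [0, 0, -0.05, 0, 0, 0],
    [0, 0, -0.03, 0, 0, 0],
    [0, 0, 0, 0, 0, 0],
    [0, 0, 0, 0, 0, 0],
    [0, 0, 0, 0, 0, 0],
  ],
)

```text
clock: 6.5
position: [0.5643, -0.2341, 0.2402]
ee_rot: [[-0.996, -0.005, 0.088], [-0.005, 1.0, -0.001], [-0.088, -0.001, -0.996]]
wrist_force: [0.0, -0.6, 5.8]
width: 0.0148
grasp_force: 59.7
```

arm_command(
  series=[
    [-0.2, 0, 0, 0, 0, 0],
    [-0.2, 0, 0, 0, 0, 0],
    [-0.2, 0, 0, 0, 0, 0],
    [-0.15, 0, 0, 0, 0, 0],
    [-0.15, 0, 0, 0, 0, 0],
  ],
)

```text
clock: 6.92
position: [0.5281, -0.2341, 0.2404]
ee_rot: [[-0.996, -0.004, 0.09], [-0.005, 1.0, -0.001], [-0.09, -0.002, -0.996]]
wrist_force: [1.8, 0.6, 5.7]
width: 0.0154
grasp_force: 59.7
```

arm_command(
  series=[
    [-0.15, 0, 0, 0, 0, 0],
    [-0.15, 0, 0, 0, 0, 0],
    [-0.15, 0, 0, 0, 0, 0],
    [-0.15, 0, 0, 0, 0, 0],
    [-0.15, 0, 0, 0, 0, 0],
  ],
)

```text
clock: 7.33
position: [0.4982, -0.2341, 0.2405]
ee_rot: [[-0.996, -0.004, 0.09], [-0.005, 1.0, -0.001], [-0.09, -0.002, -0.996]]
wrist_force: [2.7, -1.3, 5.2]
width: 0.0151
grasp_force: 59.7
```

arm_command(
  series=[
    [-0.12, 0, 0, 0, 0, 0],
    [-0.12, 0, 0, 0, 0, 0],
    [-0.12, 0, 0, 0, 0, 0],
    [-0.12, 0, 0, 0, 0, 0],
    [0, 0, 0, 0, 0, 0],
  ],
)

```text
clock: 7.75
position: [0.4785, -0.2341, 0.2402]
ee_rot: [[-0.996, -0.004, 0.089], [-0.004, 1.0, -0.001], [-0.089, -0.001, -0.996]]
wrist_force: [0.4, 0.3, 5.2]
width: 0.0151
grasp_force: 59.8
```

Run:
```python
from h import *
import pickle
s,c=snap('wrist','w3.png'); pickle.dump((s,c),open('w3.pkl','wb'))
s=get_state();print(s['position'],s['wrist_force'])
```

```text
[ 0.47858938 -0.23409871  0.24015201] [-0.57858172 -0.55483458  5.48952761]
```

View pics/w3.png

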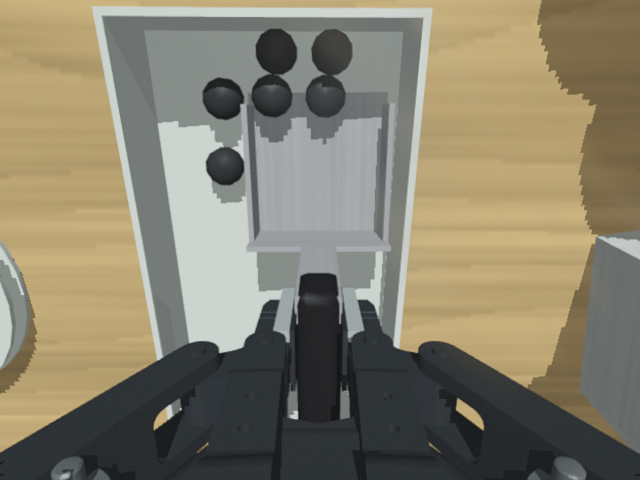

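The wrist view shows two cores already on the front of the pan at (272,96) and (325,96). Two more lie ahead at (276,50) and (332,50), with the bin's end wall at v≈30, and two are left outside at (222,98) and (225,165). I'll keep pushing.

arm_command(
  series=[
    [-0.08, 0, 0, 0, 0, 0],
    [-0.08, 0, 0, 0, 0, 0],
    [-0.08, 0, 0, 0, 0, 0],
    [-0.08, 0, 0, 0, 0, 0],
    [0, 0, 0, 0, 0, 0],
  ],
)

```text
clock: 8.22
position: [0.4661, -0.2341, 0.2404]
ee_rot: [[-0.996, -0.004, 0.089], [-0.005, 1.0, -0.001], [-0.089, -0.002, -0.996]]
wrist_force: [1.6, -0.8, 5.5]
width: 0.0153
grasp_force: 59.7
```

arm_command(
  series=[
    [-0.07, 0, 0, 0, 0, 0],
    [-0.07, 0, 0, 0, 0, 0],
    [-0.07, 0, 0, 0, 0, 0],
    [0, 0, 0, 0, 0, 0],
    [0, 0, 0, 0, 0, 0],
  ],
)

```text
clock: 8.63
position: [0.4578, -0.2341, 0.2403]
ee_rot: [[-0.996, -0.004, 0.089], [-0.005, 1.0, -0.001], [-0.089, -0.002, -0.996]]
wrist_force: [0.7, 0.5, 5.8]
width: 0.0151
grasp_force: 59.8
```

Run:
```python
from h import *
import pickle
s,c=snap('wrist','w4.png')
s=get_state();print(s['position'],s['wrist_force'])
im=cv2.imread('pics/w4.png');cv2.imwrite('pics/w4c.png',im[0:270,80:450])
```

```text
[ 0.45778884 -0.23412103  0.24025984] [ 1.04082042 -0.14296086  6.25129716]
```

View pics/w4c.png

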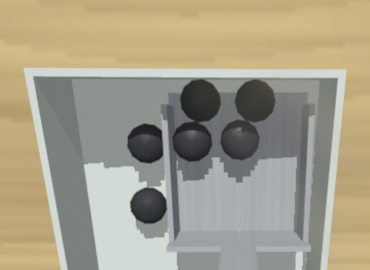

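All four target cores are in the pan, at crop (200,100), (255,100), (192,141) and (239,140). Next I'll tilt the nose up against the wall.

arm_command(
  series=[
    [-0.07, 0, 0, 0, 0, 0],
    [0.25, 0, 0, 0, 0.5, 0],
    [0.25, 0, 0, 0, 0.5, 0],
    [0.25, 0, 0, 0, 0.5, 0],
    [0.25, 0, 0, 0, 0.5, 0],
  ],
)

```text
clock: 9.1
position: [0.4945, -0.2336, 0.2386]
ee_rot: [[-0.996, -0.004, -0.09], [-0.004, 1.0, 0.0], [0.09, 0.001, -0.996]]
wrist_force: [-0.5, -0.0, -2.1]
width: 0.015
grasp_force: 58.6
```

arm_command(
  series=[
    [0.24, 0, -0.03, 0, 0.5, 0],
    [0.24, 0, -0.03, 0, 0.5, 0],
    [0.22, 0, -0.06, 0, 0.5, 0],
    [0.22, 0, -0.06, 0, 0.5, 0],
    [0.21, 0, -0.07, 0, 0.5, 0],
  ],
)

```text
clock: 9.52
position: [0.5399, -0.2336, 0.2284]
ee_rot: [[-0.953, -0.004, -0.303], [-0.005, 1.0, 0.0], [0.303, 0.002, -0.953]]
wrist_force: [-0.7, -0.1, -1.5]
width: 0.0149
grasp_force: 58.6
```

arm_command(
  series=[
    [0.21, 0, -0.07, 0, 0.5, 0],
    [0, 0, 0, 0, 0, 0],
    [0, 0, 0.1, 0, 0, 0],
    [0, 0, 0.2, 0, 0, 0],
    [0, 0, 0.2, 0, 0, 0],
  ],
)

```text
clock: 9.93
position: [0.5477, -0.2338, 0.2471]
ee_rot: [[-0.94, -0.004, -0.342], [-0.004, 1.0, 0.0], [0.342, 0.002, -0.94]]
wrist_force: [1.3, 0.5, -1.9]
width: 0.015
grasp_force: 58.8
```

Run:
```python
from h import *
s,c=snap('wrist','w5.png')
s=get_state();print(s['position'],s['wrist_force'])
im=cv2.imread('pics/w5.png');cv2.imwrite('pics/w5c.png',im[0:300,80:450])
```

```text
[ 0.54848678 -0.23424062  0.24980712] [ 1.87584598 -1.26189753 -0.28270139]
```

View pics/w5c.png

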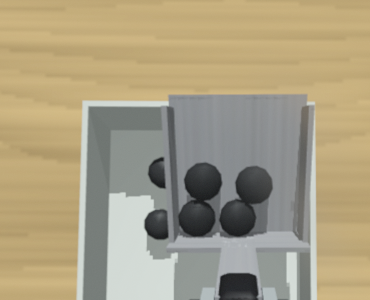

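The crop shows all four cores at the back of the raised pan, at (203,181), (254,184), (197,217) and (238,217). The other two are still in the bin at (158,173) and (158,224). I'll carry the load to the hopper.

arm_command(
  series=[
    [0, 0, 0.4, 0, 0, 0],
    [0, 0, 0.8, 0, 0, 0],
    [0, 0, 0.95, 0, 0, 0],
    [0, 0, 0.95, 0, 0, 0],
    [0, 0, 0.6, 0, 0, 0],
  ],
)

```text
clock: 10.4
position: [0.5481, -0.234, 0.4005]
ee_rot: [[-0.942, -0.004, -0.336], [-0.003, 1.0, -0.002], [0.336, -0.001, -0.942]]
wrist_force: [-0.3, -0.3, -1.6]
width: 0.0147
grasp_force: 59.0
```

arm_command(
  series=[
    [0.18, 0.31, 0.1, 0, 0, 0.18],
    [0.32, 0.55, 0, 0, 0, 0.18],
    [0.43, 0.74, 0, 0, 0, 0.18],
    [0.43, 0.74, 0, 0, 0, 0.18],
    [0.43, 0.74, 0, 0, 0, 0.18],
  ],
)

```text
clock: 10.82
position: [0.6201, -0.1091, 0.3985]
ee_rot: [[-0.937, -0.083, -0.34], [-0.079, 0.997, -0.027], [0.341, 0.002, -0.94]]
wrist_force: [0.3, -0.1, -2.1]
width: 0.0149
grasp_force: 58.9
```

arm_command(
  series=[
    [0.43, 0.74, 0, 0, 0, 0.18],
    [0.43, 0.74, 0, 0, 0, 0.18],
    [0.43, 0.74, 0, 0, 0, 0.18],
    [0.32, 0.55, 0, 0, 0, 0.18],
    [0.2, 0.35, 0, 0, 0, 0.18],
  ],
)

```text
clock: 11.23
position: [0.6928, 0.0177, 0.3979]
ee_rot: [[-0.927, -0.164, -0.337], [-0.155, 0.986, -0.054], [0.342, 0.003, -0.94]]
wrist_force: [0.0, -0.1, -2.6]
width: 0.0149
grasp_force: 58.8
```

arm_command(
  series=[
    [0.05, 0.08, 0, 0, 0, 0],
    [0, 0, 0, 0, 0, 0],
    [0, 0, 0, 0, 0, 0],
    [0, 0, 0, 0, 0, 0],
    [0, 0, 0, 0, 0, 0],
  ],
)

```text
clock: 11.65
position: [0.694, 0.0161, 0.3987]
ee_rot: [[-0.928, -0.159, -0.338], [-0.15, 0.987, -0.053], [0.342, 0.001, -0.94]]
wrist_force: [-0.2, 0.1, -1.8]
width: 0.0149
grasp_force: 58.8
```

Run:
```python
from h import *
import pickle
s,c=snap('wrist','w6.png');pickle.dump((s,c),open('w6.pkl','wb'))
s=get_state();print(s['position'],s['ee_rot'],s['joint_pos'],s['clock'])
```

```text
[0.69401392 0.01616439 0.39875729] [[-0.92771296 -0.15901606 -0.33773148]
 [-0.14990473  0.98727501 -0.05307181]
 [ 0.34187312  0.00139214 -0.93974509]] [  -1.88023779   33.29855401   55.29279766   -3.93926245  111.0270506
 -101.82210268] 11.7
```

View pics/w6.png

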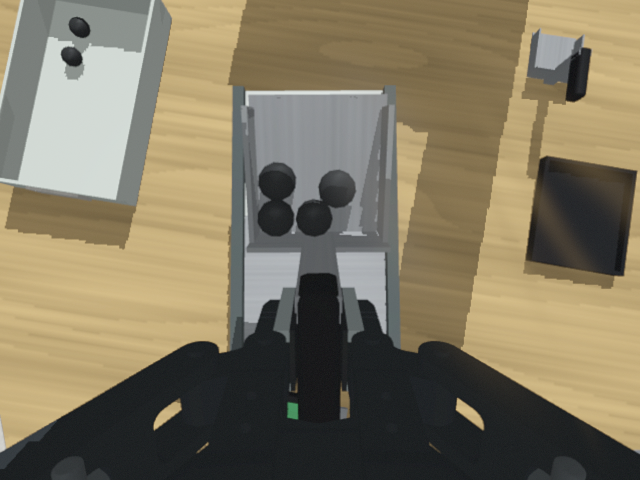

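The view shows four cores in the pan and the hopper directly beneath and parallel to the scoop, with its rail ends at (238,88) and (391,87). The last two cores are in the bin at (79,27) and (72,57). I'll check the hopper's position from the rail ends.

Run:
```python
from h import *
import pickle
np.set_printoptions(precision=4,suppress=True)
w=pickle.load(open('w6.pkl','rb'));f=lambda x,y,z:bp(*w,x,y,z)
a,b=f(233,88,.099),f(396,87,.099);m=(a+b)/2
print(a,b,np.linalg.norm(a-b),np.degrees(np.arctan2(a[0]-b[0],b[1]-a[1])),m)
c,d=f(229,346,.099),f(399,346,.099);print(c,d,np.degrees(np.arctan2(*(c-a)[1::-1])),np.degrees(np.arctan2(*(d-b)[1::-1])))
e=(c-a+d-b)[:2];e/=np.linalg.norm(e);print('centre',m[:2]+.056*e,e)
R=w[0]['ee_rot'];print('lip',w[0]['position']+R@np.array([.087,.0,.231])+0, 'lip px',f(247,93,.212),f(392,93,.212))
```

```text
[ 0.4898 -0.0861  0.099 ] [0.468 0.042 0.099] 0.1299276749304064 9.6323726327676 [ 0.4789 -0.0221  0.099 ]
[ 0.6895 -0.0537  0.099 ] [0.6687 0.0742 0.099 ] 9.214776544530688 9.132500360221757
centre [ 0.5342 -0.0132] [0.9872 0.1594]
lip [ 0.5352 -0.0092  0.2114] lip px [ 0.5399 -0.0448  0.212 ] [0.5284 0.0257 0.212 ]
```

arm_command(
  series=[
    [-0.37, -0.08, -0.3, 0.127, -0.79, 0],
    [-0.37, -0.08, -0.3, 0.127, -0.79, 0],
    [-0.37, -0.08, -0.3, 0.127, -0.79, 0],
    [-0.37, -0.08, -0.3, 0.127, -0.79, 0],
    [-0.37, -0.08, -0.3, 0.127, -0.79, 0],
  ],
)

```text
clock: 12.12
position: [0.6193, 0.0005, 0.3382]
ee_rot: [[-0.987, -0.16, 0.004], [-0.16, 0.987, 0.001], [-0.004, 0.0, -1.0]]
wrist_force: [-0.4, -0.6, -1.6]
width: 0.0153
grasp_force: 58.9
```

arm_command(
  series=[
    [-0.257, -0.041, 0.045, 0.08, -0.494, 0],
    [-0.257, -0.041, 0.045, 0.08, -0.494, 0],
    [-0.257, -0.041, 0.045, 0.08, -0.494, 0],
    [-0.257, -0.041, 0.045, 0.08, -0.494, 0],
    [-0.264, -0.043, 0, 0.08, -0.494, 0],
  ],
)

```text
clock: 12.53
position: [0.5678, -0.0077, 0.3464]
ee_rot: [[-0.963, -0.16, 0.217], [-0.156, 0.987, 0.035], [-0.219, -0.0, -0.976]]
wrist_force: [0.3, -0.3, -1.9]
width: 0.015
grasp_force: 59.0
```

arm_command(
  series=[
    [-0.264, -0.043, 0, 0.08, -0.494, 0],
    [-0.264, -0.043, 0, 0.08, -0.494, 0],
    [-0.264, -0.043, 0, 0.08, -0.494, 0],
    [-0.266, -0.043, -0.04, 0.08, -0.494, 0],
    [-0.266, -0.043, -0.04, 0.08, -0.494, 0],
  ],
)

```text
clock: 12.95
position: [0.5147, -0.0162, 0.3426]
ee_rot: [[-0.894, -0.16, 0.42], [-0.145, 0.987, 0.068], [-0.425, -0.0, -0.905]]
wrist_force: [-0.7, 0.1, -1.0]
width: 0.015
grasp_force: 59.0
```

arm_command(
  series=[
    [-0.266, -0.043, -0.04, 0.08, -0.494, 0],
    [-0.266, -0.043, -0.04, 0.08, -0.494, 0],
    [-0.257, -0.041, -0.086, 0.08, -0.494, 0],
    [-0.257, -0.041, -0.086, 0.08, -0.494, 0],
    [-0.257, -0.041, -0.086, 0.08, -0.494, 0],
  ],
)

```text
clock: 13.37
position: [0.4627, -0.0244, 0.3289]
ee_rot: [[-0.781, -0.16, 0.603], [-0.127, 0.987, 0.097], [-0.611, -0.001, -0.792]]
wrist_force: [0.5, -0.3, -1.7]
width: 0.015
grasp_force: 59.1
```

arm_command(
  series=[
    [-0.257, -0.041, -0.086, 0.08, -0.494, 0],
    [-0.242, -0.039, -0.13, 0.08, -0.494, 0],
    [-0.242, -0.039, -0.13, 0.08, -0.494, 0],
    [-0.242, -0.039, -0.13, 0.08, -0.494, 0],
    [-0.242, -0.039, -0.13, 0.08, -0.494, 0],
  ],
)

```text
clock: 13.78
position: [0.4235, -0.0343, 0.3105]
ee_rot: [[-0.636, -0.164, 0.754], [-0.106, 0.986, 0.125], [-0.764, -0.001, -0.645]]
wrist_force: [-0.4, 1.3, -2.7]
width: 0.0151
grasp_force: 59.1
```

arm_command(
  series=[
    [0, 0, 0, 0, 0, 0],
    [0, 0, 0, 0, 0, 0],
    [0, 0, 0, 0, 0, 0],
    [0, 0, 0, 0, 0, 0],
    [0, 0, 0, 0, 0, 0],
  ],
)

```text
clock: 14.2
position: [0.4236, -0.0335, 0.3082]
ee_rot: [[-0.641, -0.164, 0.75], [-0.105, 0.986, 0.126], [-0.76, 0.002, -0.65]]
wrist_force: [0.4, -0.2, -1.0]
width: 0.0153
grasp_force: 59.1
```

Run:
```python
from h import *
import pickle
for n in('wrist','top','side'):
    s,c=snap(n,n+'7.png')
s=get_state();print(s['position'],s['ee_rot'],s['joint_pos'],s['clock'])
w=cv2.imread('pics/wrist7.png');t=cv2.imread('pics/top7.png')[180:330,260:440];d=cv2.imread('pics/side7.png')[200:330,270:430]
c=np.zeros((600,800,3),np.uint8);c[:360,:480]=cv2.resize(w,(480,360));c[:267,480:800]=cv2.resize(t,(320,267));c[270:530,480:800]=cv2.resize(d,(320,260))
cv2.imwrite('pics/m7.png',c)
```

```text
[ 0.42380655 -0.03352013  0.30858964] [[-0.64032389 -0.16401949  0.75038852]
 [-0.10494293  0.98645512  0.12606856]
 [-0.76090229  0.00197675 -0.64886346]] [ -21.93764178  -43.46060389  143.08211897   36.78907758   41.55869484
 -140.74510466] 14.35
```

arm_command(
  series=[
    [0.4, 0.07, 0.45, -0.1, 0.6, 0],
    [0.59, 0.1, 0.45, -0.156, 0.967, 0],
    [0.59, 0.1, 0.45, -0.156, 0.967, 0],
    [0.59, 0.1, 0.45, -0.156, 0.967, 0],
    [0.59, 0.1, 0.45, -0.156, 0.967, 0],
  ],
)

```text
clock: 14.77
position: [0.5355, -0.0146, 0.3997]
ee_rot: [[-0.881, -0.162, 0.444], [-0.144, 0.987, 0.074], [-0.45, 0.002, -0.893]]
wrist_force: [1.1, 0.5, -1.1]
width: 0.0148
grasp_force: 59.0
```

arm_command(
  series=[
    [0.59, 0.1, 0.1, -0.156, 0.967, 0],
    [0.59, 0.1, 0.1, -0.156, 0.967, 0],
    [0.59, 0.1, 0.1, -0.156, 0.967, 0],
    [0.59, 0.1, 0.1, -0.156, 0.967, 0],
    [0.59, 0.1, 0.1, -0.156, 0.967, 0],
  ],
)

```text
clock: 15.18
position: [0.6536, 0.0056, 0.4188]
ee_rot: [[-0.986, -0.161, 0.038], [-0.161, 0.987, 0.01], [-0.039, 0.004, -0.999]]
wrist_force: [0.8, -1.1, -0.2]
width: 0.0147
grasp_force: 59.0
```

arm_command(
  series=[
    [0.2, 0.03, 0, -0.05, 0.35, 0],
    [0, 0, 0, 0, 0, 0],
    [0, 0, 0, 0, 0, 0],
    [0, 0, 0, 0, 0, 0],
    [0, 0, 0, 0, 0, 0],
  ],
)

```text
clock: 15.6
position: [0.6596, 0.0061, 0.4194]
ee_rot: [[-0.987, -0.161, 0.013], [-0.161, 0.987, 0.007], [-0.014, 0.004, -1.0]]
wrist_force: [0.6, -0.2, -1.2]
width: 0.0147
grasp_force: 59.1
```

```bash
cat > blobs.py <<'E'
from h import *
def blobs(s,c,z,roi,th=75,amin=80,amax=3000):
    g=c['color'].max(2).astype(np.uint8); x0,y0,x1,y1=roi
    n,l,st,ce=cv2.connectedComponentsWithStats((g[y0:y1,x0:x1]<th).astype(np.uint8))
    for i in range(1,n):
        if amin<st[i,4]<amax: u,v=ce[i]+[x0,y0]; print(int(u),int(v),st[i,2:5],bp(s,c,u,v,z)[:2].round(3))
E
python3 - <<'E'
from blobs import *
import pickle
s,c=snap('wrist','w8.png');pickle.dump((s,c),open('w8.pkl','wb'))
print(s['position'],s['ee_rot'],s['joint_pos'],s['clock']);
for th in(45,60,75): print('th',th);blobs(s,c,.012,(0,0,640,255),th)
t=snap('top','t8.png');print('top');blobs(*t,.012,(370,230,440,325),60,8,200);blobs(*t,.012,(280,190,345,285),45,8,400)
E
```

```text
[0.65956793 0.00607116 0.41939464] [[-0.98688093 -0.16093972  0.01282344]
 [-0.16086537  0.98695403  0.00663937]
 [-0.01372468  0.00448942 -0.99989573]] [  -4.05014462   16.00853876   74.04445665    0.43139345   89.24096221
 -103.31297543] 15.6
th 45
272 14 [ 20  23 249] [ 0.507 -0.059]
th 60
279 9 [ 40  25 581] [ 0.503 -0.052]
330 4 [ 20  11 185] [ 0.491 -0.009]
314 20 [ 19  23 307] [ 0.506 -0.022]
th 75
279 9 [ 41  25 608] [ 0.502 -0.052]
331 4 [ 21  11 196] [ 0.491 -0.009]
399 43 [  6  79 134] [0.511 0.056]
314 20 [ 20  24 386] [ 0.506 -0.022]
543 144 [14 15 93] [0.575 0.212]
242 228 [ 25  55 520] [ 0.704 -0.064]
top
409 289 [ 7  5 24] [ 0.448 -0.285]
408 301 [ 7  6 30] [ 0.416 -0.283]
302 192 [ 37  10 180] [0.734 0.024]
326 193 [ 8  9 21] [ 0.733 -0.047]
```

Image code finds four dark blobs on the hopper floor, two cores still in the bin, and none in the pan. I'll return the scoop to its rest.

arm_command(
  series=[
    [-0.1, 0.32, 0, -0.07, 0.13, -0.37],
    [-0.2, 0.64, 0, 0, 0, -0.37],
    [-0.25, 0.8, 0, 0, 0, -0.37],
    [-0.25, 0.8, 0, 0, 0, -0.37],
    [-0.25, 0.8, 0, 0, 0, -0.37],
  ],
)

```text
clock: 16.12
position: [0.6172, 0.1413, 0.4199]
ee_rot: [[-1.0, 0.002, 0.002], [0.002, 1.0, 0.001], [-0.002, 0.001, -1.0]]
wrist_force: [-0.4, 0.1, -2.0]
width: 0.0153
grasp_force: 59.0
```

arm_command(
  series=[
    [-0.25, 0.8, 0, 0, 0, 0],
    [-0.25, 0.8, 0, 0, 0, 0],
    [-0.2, 0.64, 0, 0, 0, 0],
    [-0.15, 0.48, 0, 0, 0, 0],
    [-0.1, 0.3, 0, 0, 0, 0],
  ],
)

```text
clock: 16.53
position: [0.5789, 0.2634, 0.4199]
ee_rot: [[-1.0, -0.002, 0.002], [-0.002, 1.0, 0.001], [-0.002, 0.001, -1.0]]
wrist_force: [0.5, 0.2, -1.7]
width: 0.0151
grasp_force: 59.1
```

arm_command(
  series=[
    [0, 0, -0.5, 0, 0, 0],
    [0, 0, -0.8, 0, 0, 0],
    [0, 0, -0.8, 0, 0, 0],
    [0, 0, -0.8, 0, 0, 0],
    [0, 0, -0.4, 0, 0, 0],
  ],
)

```text
clock: 16.95
position: [0.5788, 0.2602, 0.2827]
ee_rot: [[-1.0, 0.0, -0.004], [0.0, 1.0, -0.002], [0.004, -0.002, -1.0]]
wrist_force: [-1.2, 0.2, -2.1]
width: 0.015
grasp_force: 58.9
```

Run:
```python
from h import *
s=get_state();print(s['position'],s['ee_rot'],s['joint_pos'],s['clock'],s['wrist_force'])
```

```text
[0.57880824 0.26018497 0.28269218] [[-9.99992719e-01  2.16560515e-04 -3.80988761e-03]
 [ 2.22789667e-04  9.99998639e-01 -1.63464775e-03]
 [ 3.80952843e-03 -1.63548465e-03 -9.99991406e-01]] [ 1.95816518e+01  1.76693133e+01  8.65555167e+01 -1.55425173e-02
  7.60122263e+01 -7.04019736e+01] 16.95 [-1.20910372  0.15652777 -2.12861865]
```

arm_command(
  series=[
    [0, 0, -0.4, 0, 0, 0],
    [0, 0, -0.35, 0, 0, 0],
    [0, 0, -0.2, 0, 0, 0],
    [0, 0, -0.1, 0, 0, 0],
    [0, 0, 0, 0, 0, 0],
  ],
)

```text
clock: 17.37
position: [0.5802, 0.2611, 0.2446]
ee_rot: [[-1.0, -0.0, -0.0], [-0.0, 1.0, -0.0], [0.0, -0.0, -1.0]]
wrist_force: [0.4, -0.1, -1.1]
width: 0.0153
grasp_force: 58.9
```

arm_command(
  series=[
    [0, 0, -0.06, 0, 0, 0],
    [0, 0, -0.04, 0, 0, 0],
    [0, 0, 0, 0, 0, 0],
    [0, 0, 0, 0, 0, 0],
    [0, 0, 0, 0, 0, 0],
  ],
)

```text
clock: 17.78
position: [0.5805, 0.2615, 0.2417]
ee_rot: [[-1.0, -0.001, 0.001], [-0.001, 1.0, 0.0], [-0.001, 0.0, -1.0]]
wrist_force: [-0.7, 0.3, -2.9]
width: 0.0153
grasp_force: 58.9
```

arm_command(
  series=[
    [0, 0, -0.06, 0, 0, 0],
    [0, 0, -0.05, 0, 0, 0],
    [0, 0, 0, 0, 0, 0],
    [0, 0, 0, 0, 0, 0],
    [0, 0, 0, 0, 0, 0],
  ],
)

```text
clock: 18.2
position: [0.5803, 0.2614, 0.2366]
ee_rot: [[-1.0, -0.0, 0.0], [-0.0, 1.0, 0.0], [-0.0, 0.0, -1.0]]
wrist_force: [0.1, 0.0, -0.6]
width: 0.0151
grasp_force: 58.9
```

arm_command(
  series=[
    [0, 0, -0.03, 0, 0, 0],
    [0, 0, 0, 0, 0, 0],
    [0, 0, 0, 0, 0, 0],
    [0, 0, 0, 0, 0, 0],
    [0, 0, 0, 0, 0, 0],
  ],
)

```text
clock: 18.62
position: [0.5805, 0.2615, 0.2358]
ee_rot: [[-1.0, -0.0, 0.001], [-0.0, 1.0, 0.0], [-0.001, 0.0, -1.0]]
wrist_force: [0.6, 0.2, 1.5]
width: 0.0147
grasp_force: 59.3
```

Contact is at the same height as the original grip. Letting go.

arm_command(
  series=[
    [0, 0, 0, 0, 0, 0],
    [0, 0, 0, 0, 0, 0],
    [0, 0, 0, 0, 0, 0],
    [0, 0, 0, 0, 0, 0],
    [0, 0, 0, 0, 0, 0],
  ],
  hand=1,
)

```text
clock: 19.03
position: [0.5802, 0.2614, 0.2354]
ee_rot: [[-1.0, -0.0, 0.0], [-0.0, 1.0, 0.0], [-0.0, 0.0, -1.0]]
wrist_force: [0.4, 0.6, -0.9]
width: 0.0748
grasp_force: 0.0
```

arm_command(
  series=[
    [0, 0, 0, 0, 0, 0],
    [0, 0, 0, 0, 0, 0],
    [0, 0, 0.3, 0, 0, 0],
    [0, 0, 0.6, 0, 0, 0],
    [0, 0, 0.9, 0, 0, 0],
  ],
)

```text
clock: 19.45
position: [0.5788, 0.2609, 0.3049]
ee_rot: [[-1.0, -0.0, -0.006], [-0.0, 1.0, -0.002], [0.006, -0.002, -1.0]]
wrist_force: [0.8, 0.5, -0.5]
width: 0.0854
grasp_force: 0.0
```

arm_command(
  series=[
    [0, 0, 0.9, 0, 0, 0],
    [0, 0, 0.8, 0, 0, 0],
    [0, 0, 0.4, 0, 0, 0],
    [0, 0, 0, 0, 0, 0],
    [0, 0, 0, 0, 0, 0],
  ],
)

```text
clock: 19.87
position: [0.5806, 0.2615, 0.3941]
ee_rot: [[-1.0, -0.0, 0.004], [-0.0, 1.0, 0.001], [-0.004, 0.001, -1.0]]
wrist_force: [-0.9, 0.1, -1.2]
width: 0.0853
grasp_force: 0.0
```

Run:
```python
from blobs import *
import pickle
np.set_printoptions(precision=4,suppress=True)
s,c=snap('wrist','w9.png');pickle.dump((s,c),open('w9.pkl','wb'));t=snap('top','t9.png')
print(s['position'])
# rest / bar blobs (black) and bright pan extents inside rest
g=c['color'].max(2);m=(g<60).astype(np.uint8);n,l,st,ce=cv2.connectedComponentsWithStats(m[:370])
for i in range(1,n):
    if st[i,4]>300: x,y,w,h,a=st[i]; print((x,y,w,h,a))
S=pickle.load(open('S0.pkl','rb'))['top']
d=cv2.absdiff(S[1]['color'],t[1]['color']).max(2)[215:285,195:245];print('top diff rest',(d>50).sum())
k=t[1]['color'][190:285,280:345].max(2);b=(k<45).astype(np.uint8);n,l,st,ce=cv2.connectedComponentsWithStats(b);print([(ce[i]+[280,190],st[i,2:]) for i in range(1,n) if st[i,4]>5])
```

```text
[0.5806 0.2615 0.3941]
(np.int32(265), np.int32(81), np.int32(70), np.int32(123), np.int32(2459))
(np.int32(18), np.int32(161), np.int32(188), np.int32(209), np.int32(5337))
(np.int32(307), np.int32(197), np.int32(21), np.int32(88), np.int32(1612))
(np.int32(431), np.int32(323), np.int32(43), np.int32(47), np.int32(1276))
(np.int32(43), np.int32(356), np.int32(36), np.int32(14), np.int32(393))
top diff rest 1299
[(array([310.    , 217.3409]), array([ 5, 10, 44], dtype=int32)), (array([318.   , 268.381]), array([ 5,  5, 21], dtype=int32)), (array([329.6071, 268.8214]), array([10,  6, 28], dtype=int32)), (array([318.    , 277.8571]), array([7, 2, 7], dtype=int32))]
```

Run:
```python
from h import *
import pickle
np.set_printoptions(precision=4,suppress=True)
w=pickle.load(open('w9.pkl','rb'));g=w[1]['color'].max(2).astype(int)
print('col300',[(v,g[v,300]) for v in range(70,210,3)]);print('row150',[(u,g[150,u]) for u in range(245,395,3)])
f=lambda x,y,z:bp(*w,x,y,z)[:2]
print(f(307,240,.09),f(327,240,.09),f(317,285,.09),f(317,199,.09))
```

```text
col300 [(70, np.int64(185)), (73, np.int64(187)), (76, np.int64(182)), (79, np.int64(174)), (82, np.int64(60)), (85, np.int64(51)), (88, np.int64(55)), (91, np.int64(55)), (94, np.int64(54)), (97, np.int64(62)), (100, np.int64(65)), (103, np.int64(63)), (106, np.int64(73)), (109, np.int64(172)), (112, np.int64(171)), (115, np.int64(172)), (118, np.int64(171)), (121, np.int64(173)), (124, np.int64(171)), (127, np.int64(172)), (130, np.int64(172)), (133, np.int64(171)), (136, np.int64(171)), (139, np.int64(172)), (142, np.int64(172)), (145, np.int64(171)), (148, np.int64(172)), (151, np.int64(171)), (154, np.int64(172)), (157, np.int64(172)), (160, np.int64(172)), (163, np.int64(172)), (166, np.int64(171)), (169, np.int64(172)), (172, np.int64(171)), (175, np.int64(171)), (178, np.int64(171)), (181, np.int64(172)), (184, np.int64(171)), (187, np.int64(164)), (190, np.int64(168)), (193, np.int64(143)), (196, np.int64(27)), (199, np.int64(26)), (202, np.int64(26)), (205, np.int64(110)), (208, np.int64(116))]
row150 [(245, np.int64(200)), (248, np.int64(200)), (251, np.int64(199)), (254, 
[... 384 characters left out ...]
, (308, np.int64(170)), (311, np.int64(170)), (314, np.int64(169)), (317, np.int64(170)), (320, np.int64(169)), (323, np.int64(169)), (326, np.int64(164)), (329, np.int64(168)), (332, np.int64(168)), (335, np.int64(170)), (338, np.int64(170)), (341, np.int64(169)), (344, np.int64(169)), (347, np.int64(169)), (350, np.int64(121)), (353, np.int64(118)), (356, np.int64(157)), (359, np.int64(76)), (362, np.int64(73)), (365, np.int64(77)), (368, np.int64(167)), (371, np.int64(184)), (374, np.int64(185)), (377, np.int64(184)), (380, np.int64(184)), (383, np.int64(184)), (386, np.int64(184)), (389, np.int64(183)), (392, np.int64(183))]
[0.5909 0.2529] [0.5908 0.2679] [0.6273 0.2605] [0.5598 0.2604]
```

The profiles show the scoop flat and inside the rim, with margins of 12 px left, 10 px right, 27 px at the nose and 9 px at the rear. Now the cover.

arm_command(
  series=[
    [0.06, -0.33, 0, 0, 0, 0.184],
    [0.12, -0.65, 0, 0, 0, 0.184],
    [0.14, -0.8, 0, 0, 0, 0.184],
    [0.14, -0.8, 0, 0, 0, 0.184],
    [0.14, -0.8, 0, 0, 0, 0.184],
  ],
)

```text
clock: 20.38
position: [0.6037, 0.125, 0.3891]
ee_rot: [[-0.997, -0.082, -0.003], [-0.082, 0.997, -0.0], [0.003, -0.0, -1.0]]
wrist_force: [0.5, -0.6, -0.6]
width: 0.0857
grasp_force: 0.0
```

arm_command(
  series=[
    [0.14, -0.8, 0, 0, 0, 0.184],
    [0.14, -0.8, 0, 0, 0, 0.184],
    [0.14, -0.7, 0, 0, 0, 0.184],
    [0.12, -0.5, 0, 0, 0, 0.184],
    [0.06, -0.29, 0, 0, 0, 0.184],
  ],
)

```text
clock: 20.8
position: [0.628, -0.0002, 0.389]
ee_rot: [[-0.987, -0.159, -0.003], [-0.159, 0.987, -0.0], [0.003, 0.0, -1.0]]
wrist_force: [1.3, -0.0, -0.7]
width: 0.0858
grasp_force: 0.0
```

arm_command(
  series=[
    [0, 0, -0.3, 0, 0, 0],
    [0, 0, -0.6, 0, 0, 0],
    [0, 0, 0, 0, 0, 0],
    [0, 0, 0, 0, 0, 0],
    [0, 0, 0, 0, 0, 0],
  ],
)

```text
clock: 21.22
position: [0.628, 0.0034, 0.3549]
ee_rot: [[-0.987, -0.161, -0.001], [-0.161, 0.987, 0.001], [0.001, 0.001, -1.0]]
wrist_force: [0.4, -0.3, 1.1]
width: 0.0856
grasp_force: 0.0
```

Run:
```python
from h import *
import pickle
np.set_printoptions(precision=4,suppress=True)
s,c=snap('wrist','w10.png');d=snap('side','s10.png');pickle.dump((s,c),open('w10.pkl','wb'))
print(s['position'],s['ee_rot'])
g=c['color'].max(2)[200:430,200:440];n,l,st,ce=cv2.connectedComponentsWithStats((g<40).astype(np.uint8))
for i in range(1,n):
    if st[i,4]>150: print(ce[i]+200,st[i]+[200,200,0,0,0])
e=np.array([.987,.16,0])
K=np.array([.6285,.0025,.133]);y=np.array([-.16,.987,0])
print('pred knob top px',proj(s,c,[K+a*.012*e+b*.007*y for a in(-1,1) for b in(-1,1)]))
```

```text
[0.628  0.0034 0.3549] [[-0.987  -0.161  -0.0013]
 [-0.161   0.987   0.0005]
 [ 0.0012  0.0007 -1.    ]]
[316.6853 268.8333] [306 239  23  52 966]
[201.7699 333.7155] [200 304   6  58 239]
[435.5852 347.4803] [431 330   9  39 229]
[292.1116 350.295 ] [ 260  333   65   39 1407]
[317.9095 424.0932] [ 243  417  151   13 1491]
pred knob top px [[303.8598 247.0765]
 [330.4175 247.1443]
 [304.1985 289.1579]
 [329.9068 289.2209]]
```

The knob blob is at (317,269), where predicted. Descend and grip.

arm_command(
  series=[
    [0, 0, -0.4, 0, 0, 0],
    [0, 0, -0.6, 0, 0, 0],
    [0, 0, -0.6, 0, 0, 0],
    [0, 0, -0.37, 0, 0, 0],
    [0, 0, 0, 0, 0, 0],
  ],
)

```text
clock: 21.73
position: [0.627, 0.0031, 0.2733]
ee_rot: [[-0.987, -0.161, -0.005], [-0.161, 0.987, 0.001], [0.005, 0.001, -1.0]]
wrist_force: [-1.2, 0.5, -0.3]
width: 0.0853
grasp_force: 0.0
```

arm_command(
  series=[
    [0, 0, 0, 0, 0, 0],
    [0, 0, 0, 0, 0, 0],
    [0, 0, 0, 0, 0, 0],
    [0, 0, 0, 0, 0, 0],
    [0, 0, 0, 0, 0, 0],
  ],
  hand=-1,
)

```text
clock: 22.15
position: [0.6288, 0.0026, 0.2782]
ee_rot: [[-0.987, -0.16, 0.003], [-0.16, 0.987, 0.0], [-0.003, -0.0, -1.0]]
wrist_force: [0.0, 0.5, 0.3]
width: 0.0257
grasp_force: 0.0
```

arm_command(
  series=[
    [0, 0, 0, 0, 0, 0],
    [0, 0, 0, 0, 0, 0],
    [0, 0, 0, 0, 0, 0],
    [0, 0, 0, 0, 0, 0],
    [0, 0, 0, 0, 0, 0],
  ],
)

```text
clock: 22.57
position: [0.6286, 0.003, 0.2779]
ee_rot: [[-0.987, -0.161, 0.002], [-0.161, 0.987, 0.001], [-0.002, 0.0, -1.0]]
wrist_force: [-1.3, 2.9, 6.0]
width: 0.0127
grasp_force: 59.8
```

arm_command(
  series=[
    [-0.1, -0.016, 0, 0, 0, 0],
    [-0.25, -0.04, 0, 0, 0, 0],
    [-0.25, -0.04, 0, 0, 0, 0],
    [-0.25, -0.04, 0, 0, 0, 0],
    [-0.25, -0.04, 0, 0, 0, 0],
  ],
)

```text
clock: 22.98
position: [0.5844, -0.0043, 0.2779]
ee_rot: [[-0.987, -0.161, 0.003], [-0.161, 0.987, 0.0], [-0.003, -0.0, -1.0]]
wrist_force: [0.7, 2.5, 5.7]
width: 0.0123
grasp_force: 59.9
```

arm_command(
  series=[
    [-0.25, -0.04, 0, 0, 0, 0],
    [-0.25, -0.04, 0, 0, 0, 0],
    [-0.25, -0.04, 0, 0, 0, 0],
    [-0.25, -0.04, 0, 0, 0, 0],
    [-0.25, -0.04, 0, 0, 0, 0],
  ],
)

```text
clock: 23.4
position: [0.5343, -0.0125, 0.2778]
ee_rot: [[-0.987, -0.16, 0.003], [-0.16, 0.987, 0.0], [-0.003, -0.0, -1.0]]
wrist_force: [0.9, 1.5, 6.6]
width: 0.0127
grasp_force: 59.9
```

arm_command(
  series=[
    [-0.1, -0.016, 0, 0, 0, 0],
    [-0.1, -0.016, 0, 0, 0, 0],
    [-0.08, -0.013, 0, 0, 0, 0],
    [0, 0, 0, 0, 0, 0],
    [0, 0, 0, 0, 0, 0],
  ],
)

```text
clock: 23.82
position: [0.5264, -0.0138, 0.278]
ee_rot: [[-0.987, -0.16, 0.014], [-0.16, 0.987, 0.001], [-0.014, -0.001, -1.0]]
wrist_force: [32.1, 5.3, -17.8]
width: 0.0131
grasp_force: 60.2
```

It meets a firm stop after about 103 mm. I'll let go, rise and check that the cover is fully shut.

arm_command(
  series=[
    [0, 0, 0, 0, 0, 0],
    [0, 0, 0, 0, 0, 0],
    [0, 0, 0, 0, 0, 0],
    [0, 0, 0, 0, 0, 0],
    [0, 0, 0, 0, 0, 0],
  ],
  hand=1,
)

```text
clock: 24.23
position: [0.5228, -0.0144, 0.2765]
ee_rot: [[-0.987, -0.16, -0.0], [-0.16, 0.987, 0.0], [0.0, 0.0, -1.0]]
wrist_force: [-0.0, 0.9, 0.6]
width: 0.0725
grasp_force: 0.0
```

arm_command(
  series=[
    [0, 0, 0, 0, 0, 0],
    [0, 0, 0.4, 0, 0, 0],
    [0, 0, 0.8, 0, 0, 0],
    [0, 0, 0.95, 0, 0, 0],
    [0, 0, 0.95, 0, 0, 0],
  ],
)

```text
clock: 24.65
position: [0.5225, -0.0142, 0.4012]
ee_rot: [[-0.987, -0.16, -0.002], [-0.16, 0.987, 0.0], [0.002, 0.001, -1.0]]
wrist_force: [1.2, 0.4, 1.1]
width: 0.0852
grasp_force: 0.0
```

arm_command(
  series=[
    [0.3, 0, 0.6, 0, 0, 0],
    [0.5, 0, 0.5, 0, 0, 0],
    [0.3, 0, 0.3, 0, 0, 0],
    [0, 0, 0, 0, 0, 0],
    [0, 0, 0, 0, 0, 0],
  ],
)

```text
clock: 25.07
position: [0.5673, -0.0143, 0.4568]
ee_rot: [[-0.987, -0.16, 0.001], [-0.16, 0.987, 0.0], [-0.001, -0.0, -1.0]]
wrist_force: [0.1, 0.5, -0.4]
width: 0.0854
grasp_force: 0.0
```

Run:
```python
from h import *
s,c=snap('wrist','w11.png');t=snap('top','t11.png');d=snap('side','s11.png')
print(s['position'],s['clock'])
w=cv2.imread('pics/w11.png');t=cv2.imread('pics/top0.png');t=cv2.imread('pics/t11.png')[190:330,165:435];d=cv2.imread('pics/s11.png')[180:330,160:430]
q=np.zeros((600,800,3),np.uint8);q[:375,:500]=cv2.resize(w,(500,375));q[:222,500:]=0
q[376:600,:400]=cv2.resize(t,(400,207+17),interpolation=cv2.INTER_CUBIC);q[376:600,400:]=cv2.resize(d,(400,224),interpolation=cv2.INTER_CUBIC)
cv2.imwrite('pics/fin.png',q)
```

```text
[ 0.56728853 -0.01427469  0.45682119] 25.0667
```

View pics/fin.png

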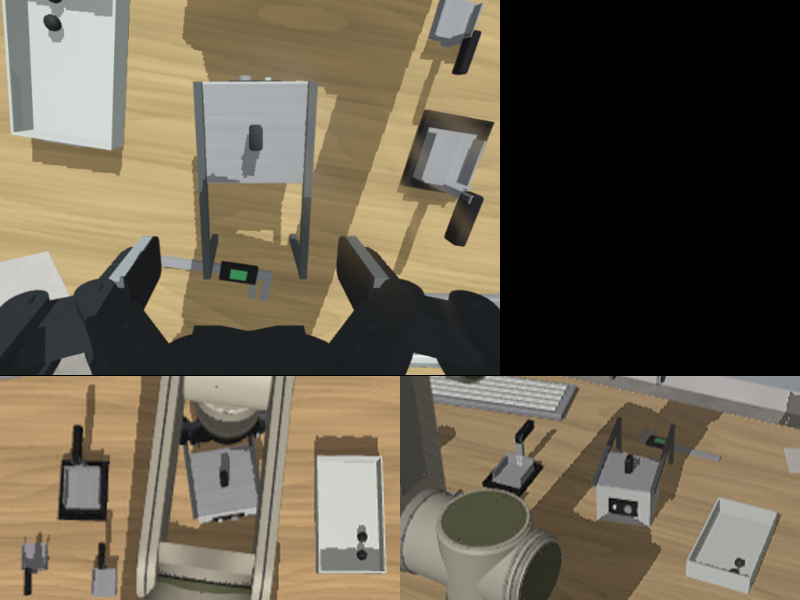

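The wrist panel shows the cover over the hopper from its front at (255,83) back to (255,183), with the scoop in its rest and two cores in the bin. I'll check the cover's edges numerically before handing in.

Run:
```python
from h import *
s=get_state();c=read_camera('wrist');h=np.array([.534,-.0132]);e=np.array([.987,.16])
g=c['color'].astype(int)
for u in (290,300,370):
    p=g[90:260,u].sum(1)//3; print(u,[(v+90,p[v],p[v+2]) for v in range(0,166) if abs(p[v+2]-p[v])>25])
for v in(105,106,107,108,110,112,232,234,236): print(v,((bp(s,c,327,v,.095)[:2]-h)@e).round(4))
```

```text
290 [(105, np.int64(110), np.int64(173)), (106, np.int64(116), np.int64(208)), (107, np.int64(173), np.int64(207)), (109, np.int64(207), np.int64(173)), (228, np.int64(172), np.int64(136)), (229, np.int64(160), np.int64(134)), (231, np.int64(134), np.int64(106))]
300 [(104, np.int64(115), np.int64(79)), (105, np.int64(96), np.int64(159)), (106, np.int64(79), np.int64(205)), (107, np.int64(159), np.int64(206)), (109, np.int64(206), np.int64(172)), (232, np.int64(166), np.int64(110)), (233, np.int64(151), np.int64(106))]
370 [(105, np.int64(110), np.int64(185)), (106, np.int64(122), np.int64(209)), (108, np.int64(209), np.int64(177))]
105 -0.0588
106 -0.058
107 -0.0572
108 -0.0565
110 -0.0549
112 -0.0534
232 0.0486
234 0.0505
236 0.0523
```

```bash
python3 -c "
from bench import close_job
print(close_job())"
```

```text
the job is handed in; nothing more can be done
None
```

The job is handed in: four cores are in the hopper and the other two still in the bin, the scoop is flat inside its rest, and then the cover was slid shut to its stop, all in about 25 s of robot time.

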